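# Unlock and tip out the vial block

## Task

The aluminium vial block is locked in its nest: turn the black ball knob counter-clockwise (seen from above) until the lock bolt is drawn back all the way to its stop, working the bolt by the knob only. Then press down the free end of the block, away from the knob, so that it rocks up and stays tipped by itself when you let go, and take it by its raised end. Lift it out, lower it gently, without dropping it, flat and wells up, onto the middle of the cork pad, let go of it, and leave the glassware standing where it is.

Things in the scene. Friction and masses are not known exactly. Their poses are not given: they have to be found in the camera images.
- fixture: Fixed white nest with grey bolt housing, 272 x 92 mm. Origin on the table under the nest's centre; z up; x from the knob to the free end. Pocket: x -62 to +74, y -30 to +30 mm. Side walls 12 mm thick, 64 mm high, level with the flat block's top: no room for fingers. Free-end wall 40 mm high. Housing: x -186 to -75, y -30 to +30 mm, top 82 mm above the table.
- rock_edge (a point): The edge, 30 mm above the table at fixture x = +3 mm, where the pocket's floor drops from 30 to 5 mm: the block rocks about it. Pressed down about 15 mm some 35 to 45 mm beyond the nest's centre, the block tips 0.45 rad, its knob-side end rising, and stays so when let go. A few N are enough once the bolt is drawn back.
- knob_center (a point): Centre of the smooth black ball knob, 50 mm in diameter, on a 16 mm upright stem, 118 mm above the table, 36 mm above the housing's top, at fixture x = -130 mm. Slippery (friction about 0.35): it turns with a firm grip (40 N or more) across its widest part, at the height of its centre, and slips out of a grip placed higher. Turning takes about 0.3 N m.
- knob (a joint): Turn of the ball knob about its upright axis, rad, growing counter-clockwise seen from above; 0: bolt fully over the block, 3.0: stop, bolt fully drawn back. Starts between 0 and 0.5, so it takes two or more grasps. Stays where it is left. 1 rad draws the bolt 10 mm. A small steel pointer under the ball turns with it.
- bolt: Steel lock bolt, a flat bar 30 mm wide, 12 mm thick. Origin in the middle of its tip face, 72 mm above the table; axes as the fixture's. Slides towards the knob (fixture -x), driven by the knob: tip at fixture x = -38 mm at knob 0, covering 22 mm of the block's end; at x = -68 mm, clear of the block, at the stop.
- block: Aluminium vial block, 120 x 56 x 34 mm, 0.4 to 0.6 kg, eight round wells on top. Origin at the centre of its underside; x along its length, to the nest's free end at the start; z out of its top. Starts flat in the nest, top 64 mm above the table. Once tipped, its -x end stands about 25 mm out of the nest and can be gripped across the 56 mm width, best with the gripper tilted like the block.
- pad: Fixed cork pad on the table, 190 x 150 x 8 mm, at the left or right of the nest. Origin at the centre of its underside, x along its length.
- dish: Fixed clear round dish, 136 mm across, holding five vials, 67 mm tall in all; on the other side of the nest from the pad. Origin at the centre of its underside.
- vial_a: Bystander: clear glass vial with white cap, 34 mm across, 70 mm tall, standing loose on the table. Origin at the centre of its underside, z up.
- vial_b: Bystander: clear glass vial with grey cap, 34 mm across, 70 mm tall, standing loose on the table. Origin at the centre of its underside, z up.
- vial_c: Bystander: clear glass vial with white cap, 34 mm across, 70 mm tall, standing loose on the table. Origin at the centre of its underside, z up.
- amber_vial: Bystander: small amber vial with black cap, 29 mm across, 63 mm tall, standing loose on the table. Origin at the centre of its underside, z up.
- beaker: Bystander: white porcelain beaker, 80 mm across, 95 mm tall, standing loose on the table. Origin at the centre of its underside, z up.
- reagent: Bystander: amber reagent bottle, 76 mm across, 150 mm tall, standing loose on the table. Origin at the centre of its underside, z up.

How it is judged:
On the way, in this order (a step that is already met when the one before it is completed fails the run):
1. the bolt is drawn fully back (knob turned past 2.75 rad) while the block still lies flat in its nest (value of joint knob above 2.75 rad and angle between block's own z axis and vertical below 0.1 rad and z of block in the frame of fixture below 0.034 m), for 0.1 s.
2. the block stays tipped in its nest by more than 0.3 rad with nothing of the robot touching it (angle between block's own z axis and vertical between 0.3 and 0.7 rad and horizontal distance between block and fixture below 0.03 m and contact force between each of the fingers, the arm and block below 0.05 N), for 0.2 s.
3. the block is lifted clear of the nest in the gripper (height (world z) of block above 0.07 m and contact force between the fingers and block above 2 N), for 0.1 s.
4. the block touches the cork pad while still held in the gripper (lowered, not dropped) (contact force between block and pad above 0.2 N and contact force between the fingers and block above 1 N), for 0.05 s.
At the end, for the whole second after the job is handed in: The knob is still past 2.75 rad; the block lies flat, wells up (within 0.06 rad), on the cork pad, its centre within 40 mm of the pad's centre, released and at rest (value of joint knob above 2.75 rad and horizontal distance between block and pad below 0.04 m and height (world z) of block between 0.005 and 0.011 m and angle between block's own z axis and vertical below 0.06 rad and linear speed of block below 0.02 m/s and contact force between the fingers and block below 0.05 N); the robot touches nothing.
It fails at once if the bolt itself is pushed by the robot (more than 8 N) (contact force between any of the fingers, the arm and bolt above 8 N).
It fails at once if the block is dropped or banged down on the pad or table (more than 150 N) (contact force between block and pad above 150 N or contact force between block and table above 150 N).
It fails at once if a piece of glassware is moved more than 30 mm or tipped over (distance of any of vial_a, vial_b, vial_c, amber_vial, beaker, reagent from where it was at the start of the episode above 0.03 m or angle between any of vial_a, vial_b, vial_c, amber_vial, beaker, reagent's own z axis and vertical above 0.4 rad).
It also fails if it takes over 61 s, if anything falls off the work surface, if the arm or the gripper's body presses on something with over 40 N, if the wrist force passes 120 N, or if a joint passes its speed limit or range.

## Robot

A 6-joint arm with a two-finger parallel gripper is mounted at the origin on the work surface. World frame = base frame: x ahead of the robot, y to its left, z up, the work surface at z = 0. Lengths are in m, angles in rad, forces in N, time in s.
With the tool pointing down it reaches from about 0.375 to 0.9 m from the base axis. Payload 3.1 kg.
Tool frame: the origin (TCP) lies between the finger pads; the fingertips stand 17 mm ahead of it and the grasp point (between the pads) lies 2 mm behind it; z points along the fingers, y is the line along which they close (so a half turn about z gives the same grasp; the last joint's range is limited). The gripper opens to 85 mm and grips with 20 to 120 N. Pads are 22 mm wide; open, the fingers measure 114 mm over their backs; the gripper's body (76 mm by 85 mm) begins 54 mm behind the grasp point. The pads swing forward as they close: fully open they stand 13 mm farther back than shut.
Start: joints at [0.956, 0.527, 1.433, -0, 1.181, -0.178], TCP at [0.264, 0.566, 0.248] pointing down, gripper open.
Joint ranges: [-3.08, 3.08], [-0.75, 2.2], [0.22, 2.44], [-1.43, 4.57], [0, 2.65], [-2.85, 2.85]. Speed limits (rad/s): [2.79, 2.79, 3.14, 3.14, 3.14, 3.14].

## Interface

Orientations are given as a unit quaternion [x, y, z, w].
In Python, from station import sense, vision, order gives the robot as it stands.
- The arm moves only by the shell command python3 -m crank 'ROWS' [OPENING] [FORCE]. ROWS is JSON, a list of rows, each an object with "dp": the shift along the world's x, y, z in units of 30 mm (1.0 is 30 mm), a list of three; "angular": the turn, a rotation vector about the world's x, y, z in degrees, a list of three. In form: [{"dp": [dx, dy, dz], "angular": [ax, ay, az]}, ...]. A call has 1 to 20 rows; each row shifts and turns the commanded pose from where the row before left it; what a row does not reach is not made up. A row lasts 1/10 s, in which the tool goes at most 50 mm and 8.59 degrees, less where a joint would pass 70% of its speed; a pose out of reach is approached as far as the arm can. A call is refused whole if a number of a shift passes 1 or a number of a turn 8.59, either way. A call with a gripper value outside its range is refused whole. OPENING is the closure, from 0 (fully open) to 1 (shut), set as the call begins (- or left out, the last holds). The fingers move at their own pace and stop on an object; FORCE is the grip in N (left out, the last holds). Time passes only in rows, so rows that do not move let the fingers close. It gives the time, the measured TCP pose, the force, the opening and the grip force at its end, in the units of the state.
- sense(): the state, without advancing time (a new reading comes with each control period).
- vision.snapshot(name): name is "side" or "top"; returns a dict with "image" (420x560x3 uint8, blue, green, red), "range_z" (420x560 float32, m along the optical axis (not along the pixel's ray), 0 where there is no reading), "mtx" (3x3 intrinsics, pixels), "dist" ([k1, k2, p1, p2, k3] as OpenCV has them; the pictures are not rectified), "pose" (4x4, takes a point from camera to world coordinates). Camera axes: x right, y down, z forward; pixel columns grow to the right and rows downward; lengths in m; the calibration is good to about 2 mm. A picture is of the moment at which its call begins.
- order.sign_off(): hands the job in; it is judged then, once.
The state is a dict: "t": time; "q": joint angles; "qd": joint speeds; "tau": joint torques, N m; "tcp_pos": TCP position; "tool_rot": TCP orientation; "force": force on the tool from outside, world axes, zero at the start; "ft_torque": the same for the moment, N m; "finger_gap": opening from 0.0 (shut) to 1.0 (fully open); "gripper_force": force on a finger pad.
Only numpy, scipy, OpenCV 4.12 (cv2) and the standard library are available. Lean on these libraries where they do the work, as an engineer would, in place of code of your own. Each camera call takes 0.05 s, during which the arm holds its last target. There are 200 camera calls.

## Working session

There is one attempt and no reset: what is moved stays moved. The work goes in short steps, Python scripts to look and compute and a shell command to move; the robot and the scene stay as the last step left them, time stands still between calls to the robot, and variables do not carry over. Pictures are saved under pics/ and viewed, at most 10 in all, crops included, and the job is handed in when it is done.

```bash
mkdir -p pics; ls
cat > h.py <<'E'
import numpy as np,cv2
from station import sense,vision,order
def snap(n,f):
    s=vision.snapshot(n); cv2.imwrite(f'pics/{f}.png',s['image']); np.savez(f'pics/{f}.npz',**s); return s
def cloud(s):
    h,w=s['range_z'].shape
    u,v=np.meshgrid(np.arange(w),np.arange(h))
    p=cv2.undistortPoints(np.stack([u,v],-1).reshape(-1,1,2).astype(np.float64),s['mtx'],s['dist']).reshape(h,w,2)
    z=s['range_z'].astype(float)
    P=np.dstack([p[...,0]*z,p[...,1]*z,z])
    W=P@s['pose'][:3,:3].T+s['pose'][:3,3]
    W[z==0]=np.nan
    return W
E
python3 - <<'E'
from h import *
a=snap('side','s1');b=snap('top','t1')
print(sense());print(a['pose'],b['pose'],a['mtx'])
E
```

```text
pics
{'t': 0.1, 'q': array([ 9.55551608e-01,  5.28403728e-01,  1.43375082e+00,  1.21215853e-05,
        1.18142101e+00, -1.78471067e-01]), 'qd': array([-0.00159538, -0.00330789, -0.00241433,  0.00042109, -0.0021796 ,
        0.00105637]), 'tau': array([-8.42360969e-04, -4.43307388e+01, -1.78585446e+01, -2.60459483e-04,
        3.90433590e-03,  2.62556978e-05]), 'tcp_pos': array([0.26398638, 0.56584627, 0.24742012]), 'tool_rot': array([ 2.16657193e-01,  9.76247242e-01, -9.12228438e-04, -3.88386936e-04]), 'force': array([ 0.74421605, -0.19811183, -0.18480634]), 'ft_torque': array([-0.00491423,  0.0042569 ,  0.01733122]), 'gripper_force': 0.0, 'finger_gap': 0.995268806222894}
[[ 0.90599087 -0.30072692  0.29789906  0.35773792]
 [-0.42272453 -0.60618492  0.67367932 -0.57009909]
 [-0.02201159 -0.73627655 -0.67632265  0.66014397]
 [ 0.          0.          0.          1.        ]] [[-0.0094483  -0.98257241  0.18563993  0.43019447]
 [-0.99970141  0.00509793 -0.02389784  0.01751108]
 [ 0.02253497 -0.18581029 -0.98232719  1.07790459]
 [ 0.          0.          0.          1.        ]] [[385.27827777   0.         276.70856523]
 [  0.         385.27827777 210.9502718 ]
 [  0.           0.           1.        ]]
```

View pics/s1.png

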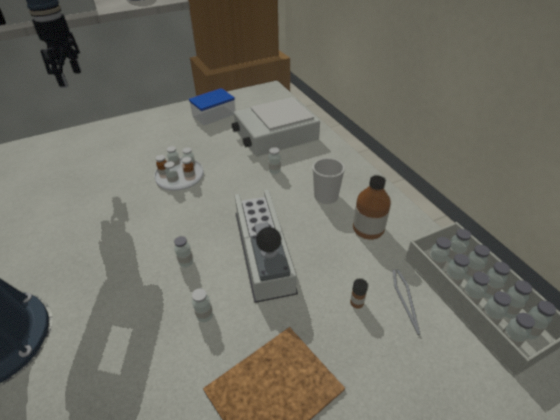

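View pics/t1.png

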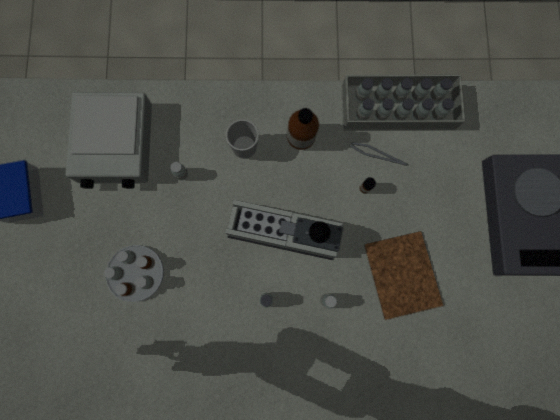

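Side view: nest with the knob at (268,239), pad at (275,385). Top view: nest spans (228–343, 202–258) with the knob at (319,231) and block wells around (262,222). The pad is at (404,275) and the dish at (135,273). Vials are at (178,170), (267,299) and (330,300), amber at (368,185), beaker at (242,140), reagent at (302,128).

```bash
cat > loc.py <<'E'
from h import *
def load(f): return dict(np.load(f'pics/{f}.npz'))
a,b=load('s1'),load('t1')
A,B=cloud(a),cloud(b)
for n,W,img in(('side',A,a['image']),('top',B,b['image'])):
    P=W.reshape(-1,3); C=img.reshape(-1,3).astype(float)
    ok=np.isfinite(P).all(1); P=P[ok];C=C[ok]
    print(n,'table z',np.median(P[(abs(P[:,0]-.35)<.03)&(abs(P[:,1])<.03),2]))
    # knob
    m=(P[:,2]>.095)&(P[:,2]<.16)&(abs(P[:,0]-.41)<.08)&(abs(P[:,1]+.08)<.12)
    K=P[m]
    if len(K)>5:
        M=np.c_[2*K,np.ones(len(K))];s=np.linalg.lstsq(M,(K**2).sum(1),rcond=None)[0]
        print('knob n',m.sum(),K.min(0),K.max(0),'sphere',s[:3],np.sqrt(s[3]+s[:3]@s[:3]))
    # nest footprint
    m=(P[:,2]>.035)&(P[:,2]<.092)&(abs(P[:,0]-.42)<.1)&(abs(P[:,1]+.02)<.2)
    N=P[m]; 
    import scipy.ndimage as nd
    g=np.zeros((200,400),np.uint8); ij=((N[:,:2]-[.32,-.22])/.001).astype(int); g[ij[:,0].clip(0,199),ij[:,1].clip(0,399)]=1
    g=nd.binary_closing(g,iterations=5); l,k=nd.label(g); sz=nd.sum(g,l,range(1,k+1)); big=1+np.argmax(sz)
    pts=np.argwhere(l==big)*.001+[.32,-.22]
    r=cv2.minAreaRect(pts.astype(np.float32)); print('nest rect',r, cv2.boxPoints(r).tolist())
    # pad
    m=(P[:,2]>-.01)&(P[:,2]<.03)&(C[:,2]-C[:,0]>25)&(abs(P[:,0]-.33)<.2)&(P[:,1]<-.15)&(P[:,1]>-.5)
    r=cv2.minAreaRect(P[m][:,:2].astype(np.float32)); print('pad',r,np.median(P[m][:,2]),m.sum())
    if n=='top':
        for nm,u,v in(('va',178,170),('vb',267,299),('vc',330,300),('amber',368,185),('beaker',242,138),('reag',304,120),('dish',135,273)):
            Q=W[v-14:v+15,u-14:u+15].reshape(-1,3);Q=Q[np.isfinite(Q).all(1)];Q=Q[Q[:,2]>.03]; print(nm,Q.mean(0).round(3),Q[:,2].max().round(3))
E
python3 loc.py
```

```text
side table z 0.0010041824812917488
nest rect ((0.5040000081062317, -0.10100000351667404), (0.09399999678134918, 0.02000001072883606), 90.0) [[0.49400001764297485, -0.14800000190734863], [0.5139999985694885, -0.14800000190734863], [0.5139999985694885, -0.05400000512599945], [0.49400001764297485, -0.05400000512599945]]
pad ((0.452892005443573, -0.31511813402175903), (0.18829959630966187, 0.154296875), 13.051778793334961) 0.008742337253475563 7266
top table z 0.0003952774182982566
nest rect ((0.5034999847412109, -0.09200000762939453), (0.10200000554323196, 0.020999997854232788), 90.0) [[0.49299997091293335, -0.14300000667572021], [0.5139999985694885, -0.14300000667572021], [0.5139999985694885, -0.04100000858306885], [0.49299997091293335, -0.04100000858306885]]
pad ((0.4509296119213104, -0.31562668085098267), (0.1872844099998474, 0.1517212986946106), 12.54889965057373) 0.0076942887682611705 4211
va [0.709 0.244 0.059] 0.073
vb [0.394 0.028 0.063] 0.073
vc [ 0.391 -0.118  0.061] 0.074
amber [ 0.672 -0.227  0.058] 0.066
beaker [0.793 0.086 0.068] 0.098
reag [ 0.807 -0.063  0.119] 0.155
dish [0.457 0.327 0.058] 0.072
```

```bash
sed -i 's/P\[:,0\]-.41)<.08/P[:,0]-.56)<.06/;s/P\[:,1\]+.08)<.12/P[:,1]+.08)<.1/;s/P\[:,0\]-.42)<.1)&(abs(P\[:,1\]+.02)<.2/P[:,0]-.56)<.11)\&(abs(P[:,1]+.02)<.2/;s/\[.32,-.22\]/[.46,-.22]/g' loc.py
cat >> loc.py <<'E'
# block top: pixels z .06-.068 ; housing top z
for n,W in(('s',A),('t',B)):
    for lo,hi in((.058,.07),(.076,.087)):
        m=(W[...,2]>lo)&(W[...,2]<hi)&(abs(W[...,0]-.56)<.09)&(abs(W[...,1]+.02)<.2)
        Q=W[m]; r=cv2.minAreaRect(Q[:,:2].astype(np.float32)); print(n,lo,m.sum(),r,np.median(Q[:,2]))
i=cv2.resize(b['image'][190:270,215:355],None,fx=5,fy=5,interpolation=cv2.INTER_CUBIC)
cv2.imwrite('pics/crop1.png',cv2.convertScaleAbs(i,alpha=1.6))
E
python3 loc.py
```

```text
side table z 0.0010041824812917488
knob n 522 [ 0.52254706 -0.1212793   0.10635892] [ 0.57024485 -0.07833112  0.14490078] sphere [ 0.54743424 -0.09627552  0.11985763] 0.024354824818341784
nest rect ((0.5640058517456055, -0.019223541021347046), (0.27615246176719666, 0.08492828160524368), 77.47119140625) [[0.4925999641418457, -0.14480000734329224], [0.5755058526992798, -0.163223534822464], [0.6354117393493652, 0.10635292530059814], [0.5525058507919312, 0.1247764527797699]]
pad ((0.452892005443573, -0.31511813402175903), (0.18829959630966187, 0.154296875), 13.051778793334961) 0.008742337253475563 7266
top table z 0.0003952774182982566
knob n 376 [ 0.52143713 -0.11679502  0.11492414] [ 0.56942018 -0.06913885  0.14650592] sphere [ 0.5454569  -0.09395568  0.11882662] 0.024031889281508494
nest rect ((0.5622637867927551, -0.01624131202697754), (0.2729465067386627, 0.08505400270223618), 77.39984130859375) [[0.49098992347717285, -0.14015066623687744], [0.5739954710006714, -0.15870484709739685], [0.6335376501083374, 0.10766804218292236], [0.5505321025848389, 0.12622222304344177]]
pad ((0.450929
[... 203 characters left out ...]
61] 0.074
amber [ 0.672 -0.227  0.058] 0.066
beaker [0.793 0.086 0.068] 0.098
reag [ 0.807 -0.063  0.119] 0.155
dish [0.457 0.327 0.058] 0.072
s 0.058 1823 ((0.5646700859069824, -0.01849474012851715), (0.2750298082828522, 0.08440114557743073), 77.50055694580078) 0.06529647867455146
s 0.076 970 ((0.5509792566299438, -0.07948990166187286), (0.1490143984556198, 0.06008468568325043), 77.55760955810547) 0.08308389294711577
t 0.058 2206 ((0.5629408955574036, -0.015527084469795227), (0.27170538902282715, 0.08447669446468353), 77.34778594970703) 0.063580648325538
t 0.076 956 ((0.5492308139801025, -0.07711834460496902), (0.1463387906551361, 0.06026953086256981), 77.26629638671875) 0.08114072774165765
```

View pics/crop1.png

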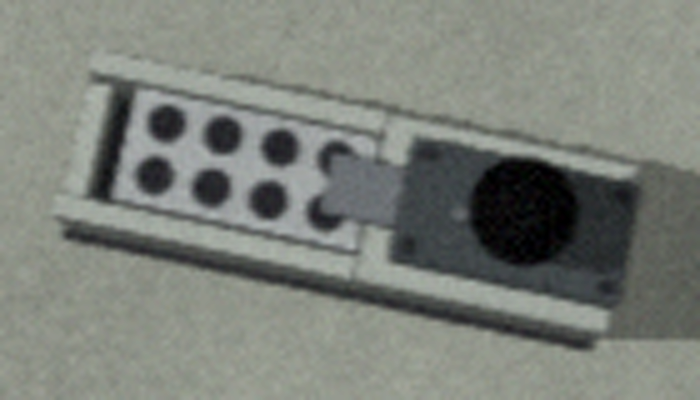

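Crop: the bolt covers the block's end at (360,190), and the pointer is at (458,213). The fixture origin comes out at about (0.574, 0.031) with yaw 77.4°. The knob is at (0.5465, -0.095, 0.119), the pad centre at (0.452, -0.315) with its long axis at 12.8°. Next I move over the knob with yaw turned to -105°.

```bash
python3 -m crank '[{"dp":[0.377,-0.881,-0.08],"angular":[0,0,-6.8]},{"dp":[0.377,-0.881,-0.08],"angular":[0,0,-6.8]},{"dp":[0.377,-0.881,-0.08],"angular":[0,0,-6.8]},{"dp":[0.377,-0.881,-0.08],"angular":[0,0,-6.8]},{"dp":[0.377,-0.881,-0.08],"angular":[0,0,-6.8]},{"dp":[0.377,-0.881,-0.08],"angular":[0,0,-6.8]},{"dp":[0.377,-0.881,-0.08],"angular":[0,0,-6.8]},{"dp":[0.377,-0.881,-0.08],"angular":[0,0,-6.8]},{"dp":[0.377,-0.881,-0.08],"angular":[0,0,-6.8]},{"dp":[0.377,-0.881,-0.08],"angular":[0,0,-6.8]},{"dp":[0.377,-0.881,-0.08],"angular":[0,0,-6.8]},{"dp":[0.377,-0.881,-0.08],"angular":[0,0,-6.8]},{"dp":[0.377,-0.881,-0.08],"angular":[0,0,-6.8]},{"dp":[0.377,-0.881,-0.08],"angular":[0,0,-6.8]},{"dp":[0.377,-0.881,-0.08],"angular":[0,0,-6.8]},{"dp":[0.377,-0.881,-0.08],"angular":[0,0,-6.8]},{"dp":[0.377,-0.881,-0.08],"angular":[0,0,-6.8]},{"dp":[0.377,-0.881,-0.08],"angular":[0,0,-6.8]},{"dp":[0.377,-0.881,-0.08],"angular":[0,0,-6.8]},{"dp":[0.377,-0.881,-0.08],"angular":[0,0,-6.8]}]' 0 80 && python3 -m crank '[{"dp":[0.377,-0.881,-0.08],"angular":[0,0,-6.8]},{"dp":[0.377,-0.881,-0.08],"angular":[0,0,-6.8]},{"dp":[0.377,-0.881,-0.08],"angular":[0,0,-6.8]},{"dp":[0.377,-0.881,-0.08],"angular":[0,0,-6.8]},{"dp":[0.377,-0.881,-0.08],"angular":[0,0,-6.8]},{"dp":[0,0,0],"angular":[0,0,0]},{"dp":[0,0,0],"angular":[0,0,0]}]'
cat > st.py <<'E'
from h import *
from scipy.spatial.transform import Rotation as R
s=sense();r=R.from_quat(s['tool_rot']).as_matrix()
print('t',s['t'],'tcp',s['tcp_pos'].round(4),'z',r[:,2].round(3),'yawy',np.degrees(np.arctan2(r[1,1],r[0,1])).round(1),'q',s['q'].round(2),'F',s['force'].round(1),'T',s['ft_torque'].round(2),s['finger_gap'],s['gripper_force'])
E
python3 st.py
```

```text
t: 2.1
tcp_pos: [0.4906, 0.0366, 0.1999]
tool_rot: [0.987, 0.162, -0.0, -0.0]
force: [0.1, 1.5, 0.2]
finger_gap: 0.998
gripper_force: 0.0
t: 2.8
tcp_pos: [0.5466, -0.0947, 0.1877]
tool_rot: [0.991, -0.131, -0.001, -0.0]
force: [-0.1, 0.3, 0.1]
finger_gap: 0.999
gripper_force: 0.0
t 2.8 tcp [ 0.5466 -0.0947  0.1877] z [-0.002  0.001 -1.   ] yawy -105.0 q [-0.37  0.51  1.67  0.    0.96  1.46] F [-0.1  0.3  0.1] T [0.08 0.   0.02] 0.9988988571038109 0.0
```

```bash
python3 -m crank '[{"dp":[0,0,-0.5],"angular":[0,0,0]},{"dp":[0,0,-0.5],"angular":[0,0,0]},{"dp":[0,0,-0.5],"angular":[0,0,0]},{"dp":[0,0,-0.5],"angular":[0,0,0]},{"dp":[0,0,-0.5],"angular":[0,0,0]},{"dp":[0,0,0],"angular":[0,0,0]},{"dp":[0,0,0],"angular":[0,0,0]}]' 0 80 && python3 -m crank '[{"dp":[0,0,0],"angular":[0,0,0]},{"dp":[0,0,0],"angular":[0,0,0]},{"dp":[0,0,0],"angular":[0,0,0]},{"dp":[0,0,0],"angular":[0,0,0]},{"dp":[0,0,0],"angular":[0,0,0]},{"dp":[0,0,0],"angular":[0,0,0]}]' 1 80;python3 st.py
```

```text
t: 3.5
tcp_pos: [0.5465, -0.0934, 0.1134]
tool_rot: [0.992, -0.13, -0.001, -0.0]
force: [0.4, 0.1, 0.4]
finger_gap: 0.999
gripper_force: 0.0
t: 4.1
tcp_pos: [0.5472, -0.0957, 0.1149]
tool_rot: [0.992, -0.13, 0.001, 0.001]
force: [-2.2, -2.4, 6.7]
finger_gap: 0.554
gripper_force: 80.9
t 4.1 tcp [ 0.5472 -0.0957  0.1149] z [ 0.001 -0.003 -1.   ] yawy -104.9 q [-0.37  0.63  1.72 -0.    0.79  1.46] F [-2.2 -2.4  6.7] T [-0.64  0.45  0.1 ] 0.554218298301112 80.86270451545715
```

Upward force and a gap of 47 mm mean the grip is a little above the ball's equator. I'll reopen and go 7 mm lower.

```bash
python3 -m crank '[{"dp":[0,0,0],"angular":[0,0,0]},{"dp":[0,0,0],"angular":[0,0,0]},{"dp":[0,0,-0.12],"angular":[0,0,0]},{"dp":[0,-0.02,-0.12],"angular":[0,0,0]},{"dp":[0,-0.02,0],"angular":[0,0,0]}]' 0 80 && python3 -m crank '[{"dp":[0,0,0],"angular":[0,0,0]},{"dp":[0,0,0],"angular":[0,0,0]},{"dp":[0,0,0],"angular":[0,0,0]},{"dp":[0,0,0],"angular":[0,0,0]},{"dp":[0,0,0],"angular":[0,0,0]}]' 1 80;python3 st.py
```

```text
t: 4.6
tcp_pos: [0.5467, -0.0954, 0.1053]
tool_rot: [0.991, -0.131, -0.001, -0.0]
force: [0.0, 0.2, -0.9]
finger_gap: 1.002
gripper_force: 0.0
t: 5.1
tcp_pos: [0.5472, -0.0957, 0.1066]
tool_rot: [0.991, -0.131, 0.0, 0.0]
force: [-1.6, 0.4, 4.9]
finger_gap: 0.555
gripper_force: 81.4
t 5.1 tcp [ 0.5472 -0.0957  0.1066] z [ 0. -0. -1.] yawy -105.0 q [-0.37  0.64  1.73 -0.    0.78  1.46] F [-1.6  0.4  4.9] T [ 0.01  0.17 -0.  ] 0.5554766065131357 81.39148592948914
```

The gap is unchanged, so it's the flat pads on the equator. Turn.

```bash
python3 -m crank '[{"dp":[0,0,0],"angular":[0,0,3]},{"dp":[0,0,0],"angular":[0,0,6]},{"dp":[0,0,0],"angular":[0,0,6]},{"dp":[0,0,0],"angular":[0,0,6]},{"dp":[0,0,0],"angular":[0,0,6]},{"dp":[0,0,0],"angular":[0,0,6]},{"dp":[0,0,0],"angular":[0,0,6]},{"dp":[0,0,0],"angular":[0,0,6]},{"dp":[0,0,0],"angular":[0,0,6]},{"dp":[0,0,0],"angular":[0,0,6]},{"dp":[0,0,0],"angular":[0,0,6]},{"dp":[0,0,0],"angular":[0,0,6]},{"dp":[0,0,0],"angular":[0,0,6]},{"dp":[0,0,0],"angular":[0,0,6]},{"dp":[0,0,0],"angular":[0,0,6]}]';python3 st.py
python3 - <<'E'
from h import *
a=snap('side','s2')
i=cv2.resize(a['image'][180:310,210:330],None,fx=4,fy=4,interpolation=cv2.INTER_CUBIC)
cv2.imwrite('pics/c2.png',cv2.convertScaleAbs(i,alpha=1.4))
E
```

```text
t: 6.6
tcp_pos: [0.5471, -0.0955, 0.1066]
tool_rot: [0.808, 0.589, 0.0, -0.0]
force: [-1.5, 1.0, 5.2]
finger_gap: 0.556
gripper_force: 81.3
t 6.6 tcp [ 0.5471 -0.0955  0.1066] z [ 0.  0. -1.] yawy -17.9 q [-0.37  0.64  1.73  0.    0.78 -0.06] F [-1.5  1.   5.2] T [ 0.11  0.21 -0.23] 0.5562261069085604 81.32972717285156
```

View pics/c2.png

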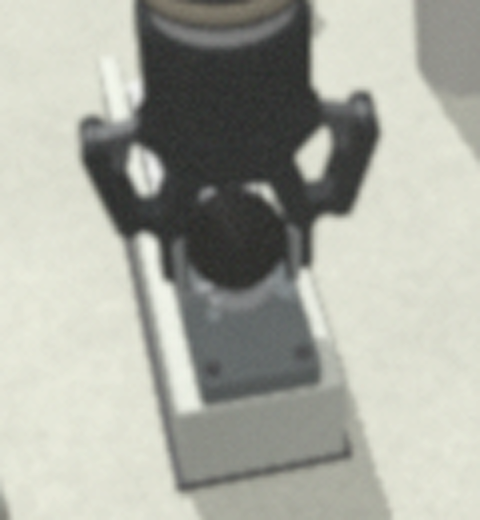

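The crop shows the fingers round the ball at (240,240). A light spot at about (215,310), likely the pointer, is now on the far side. The torque of -0.23 N·m means it is turning. Continue, watching the torque for the stop.

```bash
python3 -m crank '[{"dp":[0,0,0],"angular":[0,0,6]},{"dp":[0,0,0],"angular":[0,0,6]},{"dp":[0,0,0],"angular":[0,0,6]},{"dp":[0,0,0],"angular":[0,0,6]},{"dp":[0,0,0],"angular":[0,0,6]},{"dp":[0,0,0],"angular":[0,0,6]},{"dp":[0,0,0],"angular":[0,0,6]},{"dp":[0,0,0],"angular":[0,0,6]},{"dp":[0,0,0],"angular":[0,0,6]}]';python3 st.py;  python3 -m crank '[{"dp":[0,0,0],"angular":[0,0,4]},{"dp":[0,0,0],"angular":[0,0,4]},{"dp":[0,0,0],"angular":[0,0,4]}]' ; python3 st.py;  python3 -m crank '[{"dp":[0,0,0],"angular":[0,0,4]},{"dp":[0,0,0],"angular":[0,0,4]},{"dp":[0,0,0],"angular":[0,0,4]}]' ; python3 st.py
```

```text
t: 7.55
tcp_pos: [0.547, -0.0955, 0.1066]
tool_rot: [0.453, 0.892, 0.0, -0.0]
force: [-1.6, 0.5, 5.1]
finger_gap: 0.554
gripper_force: 81.4
t 7.55 tcp [ 0.547  -0.0955  0.1066] z [-0.  0. -1.] yawy 36.1 q [-0.37  0.64  1.73  0.    0.78 -1.01] F [-1.6  0.5  5.1] T [ 0.04  0.19 -0.26] 0.5540877062470867 81.36909127235413
t: 7.85
tcp_pos: [0.5469, -0.0955, 0.1066]
tool_rot: [0.358, 0.934, 0.0, -0.0]
force: [-1.8, -0.5, 5.0]
finger_gap: 0.56
gripper_force: 81.4
t 7.85 tcp [ 0.5469 -0.0955  0.1066] z [-0.  0. -1.] yawy 48.1 q [-0.37  0.64  1.73  0.    0.78 -1.21] F [-1.8 -0.5  5. ] T [ 0.03  0.26 -0.23] 0.5603613278666588 81.3570785522461
t: 8.15
tcp_pos: [0.5469, -0.0955, 0.1066]
tool_rot: [0.259, 0.966, 0.0, -0.0]
force: [-2.9, -0.7, 4.8]
finger_gap: 0.554
gripper_force: 81.5
t 8.15 tcp [ 0.5469 -0.0955  0.1066] z [-0.  0. -1.] yawy 60.0 q [-0.37  0.64  1.73  0.    0.78 -1.42] F [-2.9 -0.7  4.8] T [-0.14  0.32 -1.37] 0.5535150292633307 81.48688673973083
```

The torque jumped to -1.37 N·m, so the knob is at its stop after 165°. Release, lift and turn the closing line across the nest (yaw -12.6°), then look.

```bash
python3 -m crank '[{"dp":[0,0,0],"angular":[0,0,0]},{"dp":[0,0,0],"angular":[0,0,0]},{"dp":[0,0,0],"angular":[0,0,0]},{"dp":[0,0,0.5],"angular":[0,0,0]},{"dp":[0,0,0.8],"angular":[0,0,0]},{"dp":[0,0,0.8],"angular":[0,0,0]},{"dp":[0,0,0.3],"angular":[0,0,0]}]' 0 80;python3 -m crank '[{"dp":[-0.6,0,0],"angular":[0,0,-6.05]},{"dp":[-0.6,0,0],"angular":[0,0,-6.05]},{"dp":[-0.6,0,0],"angular":[0,0,-6.05]},{"dp":[-0.6,0,0],"angular":[0,0,-6.05]},{"dp":[-0.6,0,0],"angular":[0,0,-6.05]},{"dp":[-0.6,0,0],"angular":[0,0,-6.05]},{"dp":[0,0,0],"angular":[0,0,-6.05]},{"dp":[0,0,0],"angular":[0,0,-6.05]},{"dp":[0,0,0],"angular":[0,0,-6.05]},{"dp":[0,0,0],"angular":[0,0,-6.05]},{"dp":[0,0,0],"angular":[0,0,-6.05]},{"dp":[0,0,0],"angular":[0,0,-6.05]}]' 1 80
python3 st.py
python3 - <<'E'
from h import *
a=snap('top','t3')
i=cv2.resize(a['image'][190:270,215:355],None,fx=5,fy=5,interpolation=cv2.INTER_CUBIC)
cv2.imwrite('pics/c3.png',cv2.convertScaleAbs(i,alpha=1.6))
E
```

```text
t: 8.85
tcp_pos: [0.5483, -0.096, 0.18]
tool_rot: [0.259, 0.966, -0.0, 0.002]
force: [0.6, 0.1, 0.3]
finger_gap: 1.002
gripper_force: 0.0
t: 10.05
tcp_pos: [0.4389, -0.0955, 0.1776]
tool_rot: [0.782, 0.623, -0.0, -0.0]
force: [-0.3, -0.3, 0.1]
finger_gap: -0.004
gripper_force: 0.0
t 10.05 tcp [ 0.4389 -0.0955  0.1776] z [-0.001  0.    -1.   ] yawy -12.9 q [-0.46  0.41  1.93 -0.    0.8  -0.24] F [-0.3 -0.3  0.1] T [-0.   -0.03  0.01] -0.004029138779047243 0.0
```

View pics/c3.png

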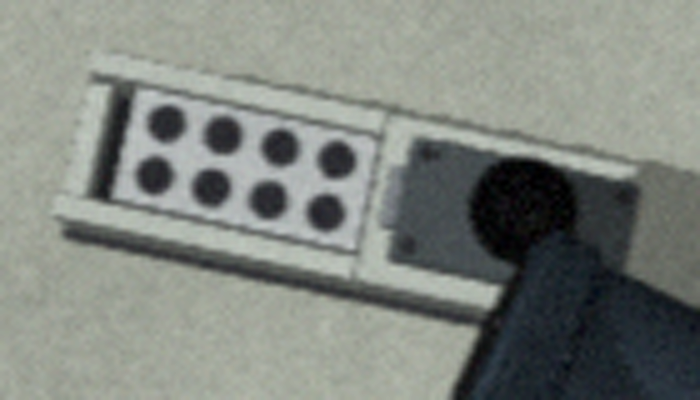

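The bolt is drawn back (its tip at (392,195) is clear of the block) and the block lies flat with corners at about (135,88), (378,135), (355,250) and (115,200).

Run:
```python
from h import *
s=dict(np.load('pics/t3.npz'))
c=np.array([[135,88],[378,135],[355,250],[115,200],[392,195]],float)/5+[215,190]-.4
p=cv2.undistortPoints(c.reshape(-1,1,2),s['mtx'],s['dist']).reshape(-1,2)
d=np.c_[p,np.ones(len(p))]@s['pose'][:3,:3].T;o=s['pose'][:3,3]
W=np.array([o+k*(h-o[2])/k[2] for k,h in zip(d,[.064]*4+[.072])]);print(W.round(4),W[:4].mean(0))
O=np.array([.574,.031]);u=np.array([.218,.976]);v=np.array([-.976,.218])
print('fixture',[(round((w[:2]-O)@u,4),round((w[:2]-O)@v,4)) for w in W])
```

```text
[[ 0.613   0.0855  0.064 ]
 [ 0.5893 -0.0318  0.064 ]
 [ 0.5338 -0.02    0.064 ]
 [ 0.5586  0.0947  0.064 ]
 [ 0.5591 -0.0377  0.072 ]] [0.5736785  0.03207936 0.064     ]
fixture [(np.float64(0.0617), np.float64(-0.0262)), (np.float64(-0.058), np.float64(-0.0287)), (np.float64(-0.0586), np.float64(0.0281)), (np.float64(0.0588), np.float64(0.0289)), (np.float64(-0.0703), np.float64(-0.0004))]
```

```bash
python3 -m crank '[{"dp":[0.6,0.7,0],"angular":[0,0,0]},{"dp":[0.6,0.7,0],"angular":[0,0,0]},{"dp":[0.6,0.7,0],"angular":[0,0,0]},{"dp":[0.6,0.7,0],"angular":[0,0,0]},{"dp":[0.6,0.7,0],"angular":[0,0,0]},{"dp":[0.6,0.7,0],"angular":[0,0,0]},{"dp":[0.6,0.7,0],"angular":[0,0,0]},{"dp":[0.6,0.7,0],"angular":[0,0,0]},{"dp":[0,0,-0.8],"angular":[0,0,0]},{"dp":[0,0,-0.8],"angular":[0,0,0]},{"dp":[0,0,-0.8],"angular":[0,0,0]},{"dp":[0,0,-0.6],"angular":[0,0,0]},{"dp":[0,0,0],"angular":[0,0,0]}]' 1 80;python3 -m crank '[{"dp":[0,0,-0.1],"angular":[0,0,0]},{"dp":[0,0,-0.1],"angular":[0,0,0]},{"dp":[0,0,-0.1],"angular":[0,0,0]}]' ; python3 -m crank '[{"dp":[0,0,-0.1],"angular":[0,0,0]},{"dp":[0,0,-0.1],"angular":[0,0,0]}]'; python3 st.py
```

```text
t: 11.4
tcp_pos: [0.5807, 0.0725, 0.085]
tool_rot: [0.78, 0.626, -0.003, -0.002]
force: [-0.3, -0.2, -0.9]
finger_gap: 0.002
gripper_force: 0.0
t: 11.7
tcp_pos: [0.5839, 0.0724, 0.08]
tool_rot: [0.781, 0.625, 0.001, 0.001]
force: [-0.0, 0.9, 1.2]
finger_gap: -0.0
gripper_force: 0.8
t: 11.9
tcp_pos: [0.5837, 0.0725, 0.0737]
tool_rot: [0.781, 0.625, 0.001, 0.001]
force: [0.5, 1.2, -0.8]
finger_gap: 0.002
gripper_force: 0.2
t 11.9 tcp [0.5837 0.0725 0.0737] z [ 0.002  0.    -1.   ] yawy -12.6 q [-0.07  0.72  1.66  0.    0.76  0.15] F [ 0.5  1.2 -0.8] T [ 0.11 -0.02 -0.02] 0.001907070412820461 0.23329103481955826
```

```bash
python3 -m crank '[{"dp":[0,0,-0.1],"angular":[0,0,0]},{"dp":[0,0,-0.05],"angular":[0,0,0]}]' ; python3 -m crank '[{"dp":[0,0,-0.05],"angular":[0,0,0]},{"dp":[0,0,-0.05],"angular":[0,0,0]},{"dp":[0,0,0],"angular":[0,0,0]}]'
python3 - <<'E'
from h import *
a=snap('side','s4');b=snap('top','t4')
i=cv2.resize(a['image'][170:310,200:330],None,fx=4,fy=4,interpolation=cv2.INTER_CUBIC)
cv2.imwrite('pics/c4.png',cv2.convertScaleAbs(i,alpha=1.4))
O=np.array([.574,.031]);u=np.array([.218,.976]);v=np.array([-.976,.218])
for s in (a,b):
    P=cloud(s).reshape(-1,3);x=(P[:,:2]-O)@u;y=(P[:,:2]-O)@v
    for x0 in range(-70,80,10):
        m=(abs(x-x0/1000)<.005)&(abs(y)<.024)
        print(x0,m.sum(),np.nanmedian(P[m,2]).round(4) if m.sum() else '',end=' | ')
    print()
E
```

```text
t: 12.1
tcp_pos: [0.5832, 0.0723, 0.0692]
tool_rot: [0.781, 0.625, 0.0, 0.0]
force: [-2.0, 0.8, 13.7]
finger_gap: 0.002
gripper_force: 6.4
t: 12.4
tcp_pos: [0.5834, 0.0723, 0.069]
tool_rot: [0.78, 0.625, 0.0, 0.001]
force: [-5.3, 0.2, 22.1]
finger_gap: -0.004
gripper_force: 9.8
-70 0  | -60 0  | -50 82 0.0693 | -40 170 0.0819 | -30 39 0.0849 | -20 1297 0.3626 | -10 372 0.3911 | 0 156 0.2114 | 10 1018 0.2479 | 20 245 0.1573 | 30 450 0.1249 | 40 106 0.0897 | 50 39 0.0895 | 60 13 0.0422 | 70 19 0.039 | 
-70 87 0.0761 | -60 83 0.0548 | -50 78 0.0593 | -40 83 0.0792 | -30 87 0.0838 | -20 147 0.0815 | -10 197 0.4024 | 0 126 0.4034 | 10 178 0.3836 | 20 169 0.384 | 30 169 0.3842 | 40 164 0.3842 | 50 164 0.3843 | 60 161 0.3843 | 70 162 0.3843 |
```

Tipped against its stop (22 N). Lift off, open the gripper, and check.

```bash
python3 -m crank '[{"dp":[0,0,0.3],"angular":[0,0,0]},{"dp":[0,0,0.8],"angular":[0,0,0]},{"dp":[0,0,1],"angular":[0,0,0]},{"dp":[0,0,1],"angular":[0,0,0]},{"dp":[0,0,0.9],"angular":[0,0,0]},{"dp":[0,0,0],"angular":[0,0,0]},{"dp":[0,0,0],"angular":[0,0,0]}]' 0 100
cat > tip.py <<'E'
from h import *
import sys
a=snap('side',sys.argv[1]);b=snap('top',sys.argv[1]+'t')
O=np.array([.574,.031]);u=np.array([.218,.976]);v=np.array([-.976,.218])
for s in (a,b):
    P=cloud(s).reshape(-1,3);x=(P[:,:2]-O)@u;y=(P[:,:2]-O)@v
    for x0 in range(-70,80,6):
        m=(abs(x-x0/1000)<.003)&(abs(y)<.024)&(P[:,2]<.12)
        print(x0,m.sum(),np.nanmax(P[m,2]).round(4) if m.sum() else '',end=' | ')
    print()
    m=(abs(x+.02)<.03)&(P[:,2]>.069)&(P[:,2]<.095)&(abs(y)<.045)
    print('y range',np.percentile(y[m],[1,50,99]).round(4),'x min',np.percentile(x[m&(P[:,2]>.08)],1).round(4))
i=cv2.resize(a['image'][170:310,200:330],None,fx=4,fy=4,interpolation=cv2.INTER_CUBIC)
cv2.imwrite(f'pics/c{sys.argv[1]}.png',cv2.convertScaleAbs(i,alpha=1.4))
E
python3 tip.py 5; python3 st.py
```

```text
t: 13.2
tcp_pos: [0.583, 0.0722, 0.1857]
tool_rot: [0.781, 0.625, 0.0, 0.0]
force: [0.1, 1.6, -0.2]
finger_gap: 0.999
gripper_force: 0.0
-70 0  | -64 0  | -58 0  | -52 20 0.0688 | -46 109 0.0818 | -40 113 0.0896 | -34 25 0.0884 | -28 24 0.0863 | -22 21 0.0829 | -16 14 0.0794 | -10 22 0.0771 | -4 21 0.0739 | 2 19 0.0719 | 8 18 0.0687 | 14 16 0.0655 | 20 18 0.0635 | 26 18 0.0603 | 32 18 0.0569 | 38 14 0.0544 | 44 18 0.0513 | 50 16 0.0487 | 56 16 0.045 | 62 12 0.0419 | 68 11 0.0396 | 74 58 0.0432 | 
y range [-0.0287 -0.0003  0.0263] x min -0.0443
-70 51 0.0801 | -64 51 0.0781 | -58 51 0.0634 | -52 45 0.0656 | -46 51 0.0765 | -40 49 0.0888 | -34 50 0.0922 | -28 52 0.0869 | -22 50 0.0841 | -16 49 0.0817 | -10 43 0.0782 | -4 8 0.0749 | 2 0  | 8 0  | 14 0  | 20 0  | 26 18 0.0601 | 32 33 0.0597 | 38 23 0.0562 | 44 6 0.0522 | 50 1 0.0457 | 56 0  | 62 0  | 68 0  | 74 0  | 
y range [-0.0266  0.0007  0.0285] x min -0.0399
t 13.3 tcp [0.582  0.0723 0.1842] z [-0.003  0.    -1.   ] yawy -12.6 q [-0.07  0.56  1.59 -0.    1.    0.15] F [ 0.4 -0.3 -0.2] T [0.03 0.01 0.04] 1.002140100236635 0.0
```

View pics/c5.png

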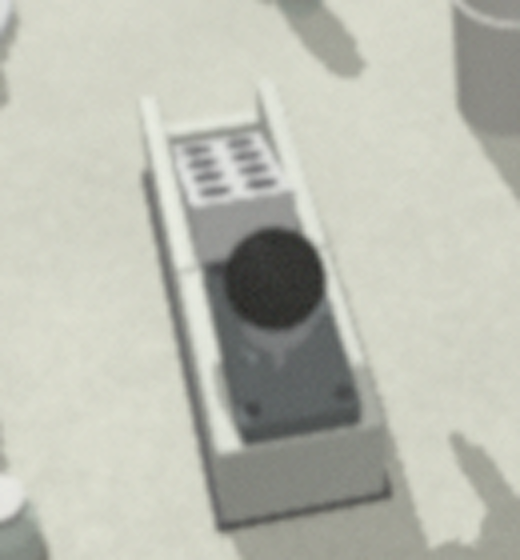

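The block stays tipped by itself at 0.446 rad. Its raised end is at fixture x = -40 mm, z = 0.0895 m (face at about (245,220) in the crop). Tilt the gripper and go to the pre-grasp.

```bash
python3 -m crank '[{"dp":[-0.064,-0.298,-0.322],"angular":[-4.2,0.94,0]},{"dp":[-0.064,-0.298,-0.322],"angular":[-4.2,0.94,0]},{"dp":[-0.064,-0.298,-0.322],"angular":[-4.2,0.94,0]},{"dp":[-0.064,-0.298,-0.322],"angular":[-4.2,0.94,0]},{"dp":[-0.064,-0.298,-0.322],"angular":[-4.2,0.94,0]},{"dp":[-0.064,-0.298,-0.322],"angular":[-4.2,0.94,0]},{"dp":[0,0,0],"angular":[0,0,0]},{"dp":[0,0,0],"angular":[0,0,0]}]' 0 100; python3 st.py
```

```text
t: 14.1
tcp_pos: [0.5708, 0.019, 0.1262]
tool_rot: [0.761, 0.61, -0.175, 0.138]
force: [0.5, 0.7, 0.0]
finger_gap: 1.004
gripper_force: 0.0
t 14.1 tcp [0.5708 0.019  0.1262] z [-0.098 -0.424 -0.9  ] yawy -12.6 q [ 0.04  0.71  1.58 -0.51  1.04  0.56] F [0.5 0.7 0. ] T [ 0.16 -0.03 -0.04] 1.0041628985142967 0.0
```

```bash
python3 -m crank '[{"dp":[-0.029,-0.145,-0.292],"angular":[0,0,0]},{"dp":[-0.029,-0.145,-0.292],"angular":[0,0,0]},{"dp":[-0.029,-0.145,-0.292],"angular":[0,0,0]},{"dp":[-0.029,-0.145,-0.292],"angular":[0,0,0]},{"dp":[-0.029,-0.145,-0.292],"angular":[0,0,0]},{"dp":[0,0,0],"angular":[0,0,0]},{"dp":[0,0,0],"angular":[0,0,0]}]' 0 100; python3 -m crank '[{"dp":[0,0,0],"angular":[0,0,0]},{"dp":[0,0,0],"angular":[0,0,0]},{"dp":[0,0,0],"angular":[0,0,0]},{"dp":[0,0,0],"angular":[0,0,0]},{"dp":[0,0,0],"angular":[0,0,0]}]' 1 100;  python3 st.py
```

```text
t: 14.8
tcp_pos: [0.5671, -0.0032, 0.0835]
tool_rot: [0.761, 0.609, -0.175, 0.139]
force: [-0.1, 0.6, 0.2]
finger_gap: 1.0
gripper_force: 0.0
t: 15.3
tcp_pos: [0.5676, -0.0028, 0.0844]
tool_rot: [0.761, 0.609, -0.174, 0.14]
force: [-0.4, 1.1, 4.1]
finger_gap: 0.624
gripper_force: 104.4
t 15.3 tcp [ 0.5676 -0.0028  0.0844] z [-0.094 -0.425 -0.9  ] yawy -12.6 q [ 0.01  0.76  1.62 -0.55  0.95  0.6 ] F [-0.4  1.1  4.1] T [0.24 0.03 0.01] 0.6243605423390464 104.38968300819397
```

```bash
python3 -m crank '[{"dp":[0,0,0.15],"angular":[0,0,0]},{"dp":[0,0,0.3],"angular":[0,0,0]},{"dp":[0,0,0.4],"angular":[0,0,0]},{"dp":[0,0,0.5],"angular":[0,0,0]},{"dp":[0,0,0.5],"angular":[0,0,0]},{"dp":[0,0,0.5],"angular":[0,0,0]},{"dp":[0,0,0.5],"angular":[0,0,0]},{"dp":[0,0,0.5],"angular":[0,0,0]},{"dp":[0,0,0.5],"angular":[0,0,0]},{"dp":[0,0,0.3],"angular":[0,0,0]},{"dp":[0,0,0],"angular":[0,0,0]},{"dp":[0,0,0],"angular":[0,0,0]}]' 1 100;  python3 st.py
python3 - <<'E'
from h import *
a=snap('side','s6')
i=cv2.resize(a['image'][80:330,150:400],None,fx=2.2,fy=2.2,interpolation=cv2.INTER_CUBIC)
cv2.imwrite('pics/c6.png',cv2.convertScaleAbs(i,alpha=1.4))
E
```

```text
t: 16.5
tcp_pos: [0.567, -0.003, 0.2082]
tool_rot: [0.761, 0.609, -0.174, 0.139]
force: [-0.1, -0.2, -4.4]
finger_gap: 0.625
gripper_force: 105.3
t 16.5 tcp [ 0.567  -0.003   0.2082] z [-0.095 -0.425 -0.9  ] yawy -12.6 q [ 0.01  0.58  1.55 -0.48  1.16  0.46] F [-0.1 -0.2 -4.4] T [ 0.31 -0.03 -0.  ] 0.6254098373270089 105.33075213432312
```

View pics/c6.png

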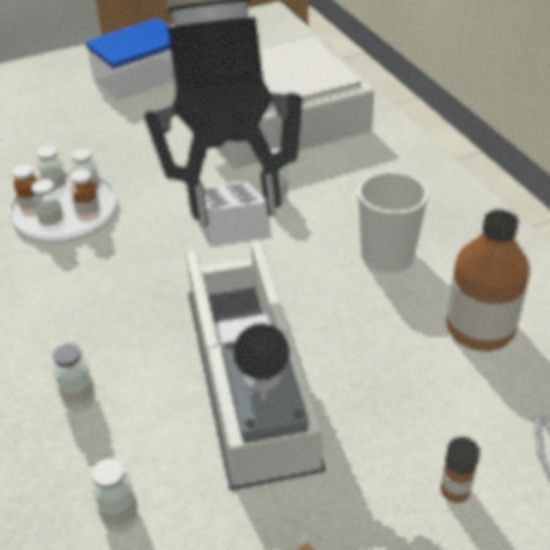

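The block is held by its raised end at (235,215), clear of the nest, with all glassware standing. Level it, then carry it over the pad with 25° of yaw to line up with the pad.

```bash
python3 -m crank '[{"dp":[0,0,0],"angular":[4.2,-0.94,0]},{"dp":[0,0,0],"angular":[4.2,-0.94,0]},{"dp":[0,0,0],"angular":[4.2,-0.94,0]},{"dp":[0,0,0],"angular":[4.2,-0.94,0]},{"dp":[0,0,0],"angular":[4.2,-0.94,0]},{"dp":[0,0,0],"angular":[4.2,-0.94,0]},{"dp":[-0.13,-0.46,0],"angular":[0,0,0.96]},{"dp":[-0.267,-0.93,0],"angular":[0,0,1.92]},{"dp":[-0.267,-0.93,0],"angular":[0,0,1.92]},{"dp":[-0.267,-0.93,0],"angular":[0,0,1.92]},{"dp":[-0.267,-0.93,0],"angular":[0,0,1.92]},{"dp":[-0.267,-0.93,0],"angular":[0,0,1.92]},{"dp":[-0.267,-0.93,0],"angular":[0,0,1.92]},{"dp":[-0.267,-0.93,0],"angular":[0,0,1.92]},{"dp":[-0.267,-0.93,0],"angular":[0,0,1.92]},{"dp":[-0.267,-0.93,0],"angular":[0,0,1.92]},{"dp":[-0.267,-0.93,0],"angular":[0,0,1.92]},{"dp":[-0.267,-0.93,0],"angular":[0,0,1.92]},{"dp":[-0.267,-0.93,0],"angular":[0,0,1.92]},{"dp":[-0.13,-0.46,0],"angular":[0,0,0.96]}]' ; python3 -m crank '[{"dp":[0,0,0],"angular":[0,0,0]},{"dp":[0,0,0],"angular":[0,0,0]}]' 1 100;  python3 st.py
cat > blk.py <<'E'
from h import *
import sys
u=np.array([-.215,.977]);v=np.array([-.977,-.215]);T=sense()['tcp_pos']
for n in('side','top'):
    s=snap(n,sys.argv[1]+n);P=cloud(s).reshape(-1,3);d=P[:,:2]-T[:2];x=d@u;y=d@v
    for x0 in range(-20,130,10):
        m=(abs(x-x0/1000)<.005)&(abs(y)<.027)&(P[:,2]<T[2]+.03)&(P[:,2]>T[2]-.09)
        print(x0,m.sum(),np.percentile(P[m,2],85).round(4) if m.sum()>2 else '',end=' | ')
    m=(abs(P[:,2]-T[2])<.02)&(x>.03)&(x<.2)&(abs(y)<.05)
    print('\nyr',np.percentile(y[m],[2,98]).round(4),'xmax',np.percentile(x[m],99).round(4))
i=cv2.imread(f'pics/{sys.argv[1]}side.png')[150:420,150:420]
cv2.imwrite(f'pics/c{sys.argv[1]}.png',cv2.convertScaleAbs(cv2.resize(i,None,fx=2.2,fy=2.2),alpha=1.4))
E
python3 blk.py 7
```

```text
t: 18.55
tcp_pos: [0.4621, -0.3682, 0.2073]
tool_rot: [0.627, 0.779, -0.001, -0.0]
force: [0.6, -0.4, -4.5]
finger_gap: 0.624
gripper_force: 105.7
t: 18.75
tcp_pos: [0.4627, -0.3648, 0.2074]
tool_rot: [0.627, 0.779, 0.0, -0.001]
force: [-0.4, -0.4, -4.0]
finger_gap: 0.625
gripper_force: 105.7
t 18.75 tcp [ 0.4627 -0.3648  0.2074] z [-0.002  0.002 -1.   ] yawy 12.3 q [-0.86  0.53  1.56  0.    1.05 -1.07] F [-0.4 -0.4 -4. ] T [-0.22 -0.07  0.01] 0.6247621758963617 105.72769403457642
-20 0  | -10 407 0.2069 | 0 283 0.2097 | 10 83 0.2091 | 20 1  | 30 0  | 40 0  | 50 33 0.2086 | 60 102 0.2087 | 70 138 0.2087 | 80 148 0.2086 | 90 170 0.2084 | 100 190 0.2084 | 110 193 0.208 | 120 2  | 
yr [-0.0165  0.0283] xmax 0.1141
-20 0  | -10 0  | 0 91 0.2094 | 10 132 0.2091 | 20 133 0.2089 | 30 133 0.2086 | 40 136 0.2086 | 50 132 0.2082 | 60 130 0.2086 | 70 133 0.2083 | 80 133 0.2082 | 90 135 0.2084 | 100 134 0.2081 | 110 134 0.2075 | 120 144 0.2054 | 
yr [-0.0265  0.027 ] xmax 0.1171
```

View pics/c7.png

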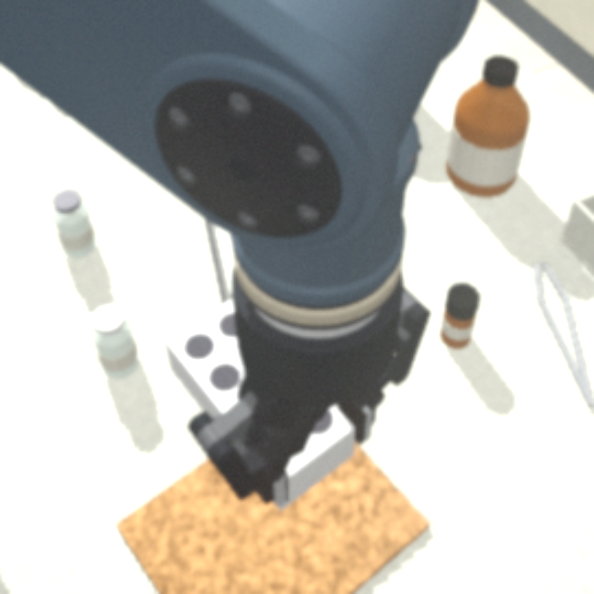

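The block is level and its centre sits at about (0.451, -0.311) over the pad. In the crop it is at (260,420), with the pad below. Underside clearance is about 166 mm. Lower it, slowly at the end.

```bash
python3 -m crank '[{"dp":[0,0,-0.4],"angular":[0,0,0]},{"dp":[0,0,-0.7],"angular":[0,0,0]},{"dp":[0,0,-0.7],"angular":[0,0,0]},{"dp":[0,0,-0.7],"angular":[0,0,0]},{"dp":[0,0,-0.7],"angular":[0,0,0]},{"dp":[0,0,-0.7],"angular":[0,0,0]},{"dp":[0,0,-0.5],"angular":[0,0,0]},{"dp":[0,0,-0.3],"angular":[0,0,0]},{"dp":[0,0,-0.2],"angular":[0,0,0]},{"dp":[0,0,-0.2],"angular":[0,0,0]},{"dp":[0,0,-0.1],"angular":[0,0,0]},{"dp":[0,0,-0.1],"angular":[0,0,0]},{"dp":[0,0,0],"angular":[0,0,0]}]'; python3 -m crank '[{"dp":[0,0,-0.05],"angular":[0,0,0]},{"dp":[0,0,-0.05],"angular":[0,0,0]}]'; python3 -m crank '[{"dp":[0,0,-0.05],"angular":[0,0,0]},{"dp":[0,0,-0.05],"angular":[0,0,0]}]'
```

```text
t: 20.15
tcp_pos: [0.4633, -0.3655, 0.0494]
tool_rot: [0.627, 0.779, -0.0, 0.0]
force: [0.4, 0.1, -4.4]
finger_gap: 0.627
gripper_force: 105.7
t: 20.35
tcp_pos: [0.4635, -0.3657, 0.0467]
tool_rot: [0.627, 0.779, -0.0, 0.0]
force: [-0.7, 0.1, -4.8]
finger_gap: 0.623
gripper_force: 105.7
t: 20.55
tcp_pos: [0.4634, -0.3655, 0.0433]
tool_rot: [0.627, 0.779, -0.0, 0.0]
force: [0.2, 0.1, -5.8]
finger_gap: 0.625
gripper_force: 105.7
```

```bash
python3 -m crank '[{"dp":[0,0,-0.04],"angular":[0,0,0]},{"dp":[0,0,-0.03],"angular":[0,0,0]},{"dp":[0,0,0],"angular":[0,0,0]}]'; python3 -m crank '[{"dp":[0,0,-0.03],"angular":[0,0,0]},{"dp":[0,0,0],"angular":[0,0,0]}]'; python3 st.py
```

```text
t: 20.85
tcp_pos: [0.4634, -0.3657, 0.0417]
tool_rot: [0.627, 0.779, -0.0, 0.0]
force: [-0.7, -0.8, -0.7]
finger_gap: 0.625
gripper_force: 106.3
t: 21.05
tcp_pos: [0.4635, -0.3657, 0.0416]
tool_rot: [0.627, 0.779, -0.0, 0.0]
force: [-0.7, 1.2, 6.6]
finger_gap: 0.622
gripper_force: 107.0
t 21.05 tcp [ 0.4635 -0.3657  0.0416] z [ 0.    -0.001 -1.   ] yawy 12.3 q [-0.86  0.78  1.66 -0.    0.71 -1.07] F [-0.7  1.2  6.6] T [0.02 0.34 0.04] 0.6218258877581105 106.96955680847168
```

Touching the pad while held. Ease the grip, open, rise and verify.

```bash
python3 -m crank '[{"dp":[0,0,0],"angular":[0,0,0]},{"dp":[0,0,0],"angular":[0,0,0]}]' 1 20; python3 -m crank '[{"dp":[0,0,0],"angular":[0,0,0]},{"dp":[0,0,0],"angular":[0,0,0]},{"dp":[0,0,0],"angular":[0,0,0]},{"dp":[0,0,0],"angular":[0,0,0]},{"dp":[0,0,0.3],"angular":[0,0,0]},{"dp":[0,0,0.6],"angular":[0,0,0]},{"dp":[0,0,0.9],"angular":[0,0,0]},{"dp":[0,0,0.9],"angular":[0,0,0]},{"dp":[0,-0.5,0.9],"angular":[0,0,0]},{"dp":[0,-0.9,0.6],"angular":[0,0,0]},{"dp":[0,-0.9,0],"angular":[0,0,0]},{"dp":[0,-0.9,0],"angular":[0,0,0]},{"dp":[0,0,0],"angular":[0,0,0]},{"dp":[0,0,0],"angular":[0,0,0]},{"dp":[0,0,0],"angular":[0,0,0]}]' 0 20
python3 - <<'E'
from h import *
for n in('side','top'):
    s=snap(n,'e'+n);P=cloud(s).reshape(-1,3)
    m=(P[:,2]>.036)&(P[:,2]<.05)&(abs(P[:,0]-.452)<.09)&(abs(P[:,1]+.315)<.09)
    Q=P[m];A=np.c_[Q[:,:2],np.ones(len(Q))];c=np.linalg.lstsq(A,Q[:,2],rcond=None)[0]
    print(n,m.sum(),cv2.minAreaRect(Q[:,:2].astype(np.float32)),np.median(Q[:,2]),'slope',c[:2])
i=cv2.imread('pics/eside.png'); cv2.imwrite('pics/e2.png',cv2.convertScaleAbs(i,alpha=1.3))
E
```

```text
t: 21.25
tcp_pos: [0.4634, -0.3657, 0.0416]
tool_rot: [0.627, 0.779, -0.0, 0.0]
force: [-2.2, 0.9, 5.7]
finger_gap: 0.622
gripper_force: 106.9
t: 22.75
tcp_pos: [0.463, -0.4601, 0.1662]
tool_rot: [0.627, 0.779, 0.0, -0.001]
force: [-1.0, -0.4, -0.1]
finger_gap: 1.002
gripper_force: 0.0
side 2022 ((0.4481320083141327, -0.3134468197822571), (0.05081745237112045, 0.12182781845331192), 13.009096145629883) 0.04287649706361901 slope [0.01500467 0.00839213]
top 1152 ((0.45000120997428894, -0.3104459047317505), (0.05553419888019562, 0.12033183872699738), 12.601312637329102) 0.04164732215782829 slope [0.00155816 0.00337038]
```

View pics/e2.png

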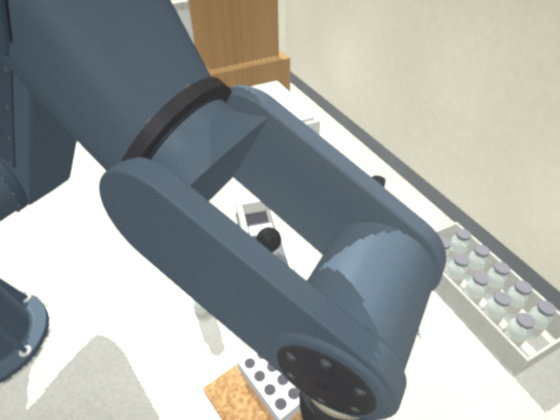

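The block (wells at (272,385)) lies flat on the pad, about 4 mm from its centre (top 0.042, slope under 0.02). It is released and the gripper is clear.

```bash
python3 -c "
from station import order
print(order.sign_off())"
```

```text
the job is handed in; nothing more can be done
None
```

I handed the job in at about 23 s of the 61 s: the knob was turned to its stop, the block tipped, lifted out and lowered flat onto the pad about 4 mm from its centre, and released; the glassware still stood in the last clear view, before the carry to the pad, and no verdict came back.

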